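Set the stop pin in the jig's hidden hole

ROBOT

A 7-joint arm with a two-finger parallel gripper is mounted at the origin on the work surface. World frame = base frame: x ahead of the robot, y to its left, z up, the work surface at z = 0. Lengths are in m, angles in degrees, forces in N, time in s.
With the tool pointing down it reaches from about 0.425 to 0.875 m from the base axis. Payload 4.7 kg.
Tool frame: the origin (TCP) lies at the very end of the fingers, on their centre line; the grasp point (between the pads) lies 19 mm behind it; z points along the fingers, y is the line along which they close (so a half turn about z gives the same grasp; the last joint's range is limited). The gripper opens to 87 mm and grips with 3 to 60 N. Pads are 19 mm wide; open, the fingers measure 117 mm over their backs; the gripper's body (75 mm by 190 mm) begins 51 mm behind the grasp point.
Start: joints at [-62.504, 18.392, -4.016, 83.108, 1.295, 78.541, -3.26], TCP at [0.292, 0.581, 0.223] pointing down, gripper open.
Joint ranges: [-163.93, 163.93], [-17.29, 119.83], [-79.2, 71.16], [3.27, 140.29], [-89.18, 269.18], [5.43, 117.66], [-154.24, 154.24]. Speed limits (degrees/s): [147.25, 147.25, 180, 180, 180, 180, 180].

INTERFACE

Orientations are given as [roll, pitch, yaw] about the fixed x, y, z axes, in that order (R = Rz(yaw) Ry(pitch) Rx(roll)).
In Python, from cell import telemetry, cams, env gives the robot as it stands.
- The arm moves only by the tool arm_command, never from a script. Its argument "series" is text: rows parted by semicolons, each of 5 numbers parted by spaces: the shift along the tool's x, y, z in mm, then the turn about the tool's z in rad, then the closure in counts, from 0 (fully open) to 255 (shut). A call has 1 to 20 rows; each row shifts and turns the commanded pose from where the row before left it, along the tool's axes as they then stand; what a row does not reach is not made up. A row lasts 1/12 s, in which the tool goes at most 41.7 mm and 7.16 degrees, less where a joint would pass 70% of its speed; a pose out of reach is approached as far as the arm can. A call is refused whole if a number of a shift passes 41.7 or a number of a turn 0.125, either way. A call with a gripper value outside its range is refused whole. The fingers move at their own pace and stop on an object; "squeeze" is the grip in N (left out, the last holds). Time passes only in rows, so rows that do not move let the fingers close. It gives the time, the measured TCP pose, the force, the opening and the grip force at its end, in the units of the state.
- telemetry.get_obs(): the state, without advancing time (a new reading comes with each control period).
- cams.read_camera(name): name is "scene" or "top" or "wrist"; returns the picture (420x560x3 uint8, blue, green, red); there is no depth.
- cams.calibration(name): a dict with "K" (3x3 intrinsics, pixels), "dist" ([k1, k2, p1, p2, k3] as OpenCV has them; the pictures are not rectified), "origin" and "rotation" of the camera in the world; the wrist camera has in their place "hand_eye" (4x4, takes a point from camera to tool coordinates, whose origin is the TCP and whose axes are the flange's). Camera axes: x right, y down, z forward; pixel columns grow to the right and rows downward; lengths in m; the calibration is good to about 2 mm. A picture is of the moment at which its call begins: read the wrist's pose just before it. calibration takes no time and is no camera call.
- env.sign_off(): hands the job in; it is judged then, once.
The state is a dict: "time_s": time; "qpos": joint angles; "joint_velocities": joint speeds; "effort": joint torques, N m; "tool_pos": TCP position; "tool_rot": TCP orientation; "force": force on the tool from outside, world axes, zero at the start; "wrist_torque": the same for the moment, N m; "grip_width": finger opening in m; "grasp_force": force on a finger pad.
Only numpy, scipy, OpenCV 4.12 (cv2) and the standard library are available. Lean on these libraries where they do the work, as an engineer would, in place of code of your own. Each camera call takes 0.05 s, during which the arm holds its last target. There are 200 camera calls.

TASK

Lift the square-headed stop pin out of the wooden pin rack and fit it into the blind hole in the floor of the assembly jig's deep round well. Nobody knows where the hole lies on that dark floor, so feel for it: rest the pin's tip lightly on the floor, sweep it round in a widening spiral until it drops in, then push it gently fully home, and let go of it standing upright. Do not press hard on the jig, and leave the other pins and the things on the bench where they are.

Things in the scene. Friction and masses are not known exactly. Their poses are not given: they have to be found in the camera images.
- stop_pin_center (a point): Stop pin, loose, about 80 g: a round steel shaft, 12 mm thick, 50 mm long, its foot bevelled 2 mm, under a square beech head 26 x 26 x 40 mm. This point is the head's centre, 70 mm above the shaft's tip; z up along the pin, x and y square to the head's faces. It starts upright in one of the rack's three holes, tip on the bench, head's underside 10 mm above the rack.
- stop_pin_tip (a point): The tip of the stop pin: centre of the lower end of its steel shaft, 70 mm below the head's centre, same axes.
- round_pin_center (a point): Bystander in the rack, loose: pin with the same shaft and a round beech head 28 mm in diameter, 40 mm high; this point is the centre of its head, 70 mm above its tip.
- disc_pin_center (a point): Bystander in the rack, loose: pin with the same shaft and a flat beech disc head 42 mm in diameter, 14 mm high; this point is the centre of its head, 57 mm above its tip.
- rack: Pin rack, fixed to the bench: wooden block 70 mm (x) x 220 mm (y) x 40 mm high with three 15 mm holes right through it in a row along its y, at y = -75, 0 and 75 mm; which pin stands in which hole varies. Origin at the centre of its underside, on the bench.
- jig: Assembly jig, fixed to the bench: beech block 180 (x) x 150 (y) x 52 mm high, with a strip 16 mm wide and 12 mm high on top along its +x edge. Origin at the centre of its underside, on the bench. A round well, 40 mm in diameter, opens in its top at x = -20, y = 0 mm. The pin must never press the jig (well floor included) with more than 40 N.
- well_center (a point): Centre of the well's floor, 22 mm below the jig's top, 30 mm above the bench; axes as the jig's. The floor is a rigid flat black plate, locked. Its one blind hole, 13.4 mm wide, 20 mm deep, mouth bevelled 1 mm, has its centre 3 to 8 mm from this point in an unknown direction that differs each time. Home means the tip on the hole's bottom, the head's underside 8 mm above the jig's top.
- offcut: Bystander, loose: beech offcut 45 x 130 x 24 mm lying on the bench; origin at the centre of its underside.
- screwdriver: Bystander, loose: screwdriver with a wooden handle lying on the bench along its x; origin under its middle.
Mind the look-alikes: they are no part of the job. Several things have the shape of the jig; the one meant has the colours described above. Leave any blue look-alike of the part that bears stop_pin_center alone.

How it is judged (in metres and radians):
On the way, in this order (a step that is already met when the one before it is completed fails the run):
1. the stop pin is lifted clear of the rack (height (world z) of stop_pin_tip above 0.045 m), for 0.1 s.
2. its tip is down at the floor of the well (z of stop_pin_tip in the frame of well_center below 0.004 m and horizontal distance between stop_pin_tip and well_center below 0.016 m), for 0.1 s.
At the end, for the whole second after the job is handed in: The stop pin stands in the blind hole with its tip at least 16.5 mm below the well's floor (the hole is 20 mm deep) and within 12 mm of the well's centre, upright within 0.14 rad, released; the other two pins, the offcut and the screwdriver are within 20 mm of where they started (z of stop_pin_tip in the frame of well_center below -0.0165 m and horizontal distance between stop_pin_tip and well_center below 0.012 m and angle between stop_pin_center's own z axis and vertical below 0.14 rad and distance of each of round_pin_center, disc_pin_center, offcut, screwdriver from where it was at the start of the episode below 0.02 m); the robot touches nothing.
It fails at once if the stop pin presses the jig with more than 40 N (contact force between stop_pin and jig above 40 N).
It fails at once if another pin is pulled out of the rack or a bystander is shifted by more than 50 mm (distance of any of round_pin_center, disc_pin_center, offcut, screwdriver from where it was at the start of the episode above 0.05 m).
It also fails if it takes over 64 s, if anything falls off the work surface, if the arm or the gripper's body presses on something with over 40 N, if the wrist force passes 120 N, or if a joint passes its speed limit or range.

## Working session

There is one attempt and no reset: what is moved stays moved. The work goes in short steps, Python scripts to look and compute and a tool call to move; the robot and the scene stay as the last step left them, time stands still between calls to the robot, and variables do not carry over. Pictures are saved under pics/ and viewed, at most 10 in all, crops included, and the job is handed in when it is done.

Besides the shell and the picture viewer there is one more tool, called after "Request:" as a command line: name --argument value ..., lists and objects as JSON in quotes. arm_command: Moves the arm, as the interface text tells. Its arguments: {"type":"object","properties":{"series":{"type":"string"},"squeeze":{"type":"number"}},"required":["series"]}

```bash
mkdir -p pics; ls; python3 - <<'E'
from cell import telemetry,cams
import cv2,numpy as np
print(telemetry.get_obs())
for n in("scene","top"):
    cv2.imwrite(f"pics/{n}0.png",cams.read_camera(n)); print(n,cams.calibration(n))
print(cams.calibration("wrist"))
E
```

```text
pics
{'time_s': 0.0, 'qpos': array([-62.5032375 ,  18.43990452,  -4.01581519,  83.17681722,
         1.29488166,  78.54113824,  -3.26310617]), 'joint_velocities': array([-0.04405726,  0.03361032,  0.00259505, -0.0512295 ,  0.05740961,
       -0.06128123, -0.00455354]), 'effort': array([ 2.69673028e-04, -4.91286170e+01, -4.03829422e-01, -3.12530816e+01,
       -6.39324356e-02,  4.36741544e-02,  1.95212983e-04]), 'tool_pos': array([0.29173013, 0.58021442, 0.22143521]), 'tool_rot': array([-1.79887382e+02,  5.67215942e-03,  1.53310175e+02]), 'force': array([ 0.34090782, -0.64180981,  0.00308093]), 'wrist_torque': array([-0.02562598,  0.044823  ,  0.00427507]), 'grasp_force': 0.0, 'grip_width': 0.08710117789538618}
scene {'K': array([[400.54359482,   0.        , 271.15634589],
       [  0.        , 400.54359482, 215.3072631 ],
       [  0.        ,   0.        ,   1.        ]]), 'dist': array([-0.05875312,  0.        ,  0.        ,  0.        ,  0.        ]), 'origin': array([0.99792243, 0.28420053, 0.64771728]), 'rotation': array([-1.35407905e+02,  4.26844067e-02,  1.27208964e+02])}
top 
[... 264 characters left out ...]
02, -0.03146604,  1.2221404 ]), 'rotation': array([-1.68020853e+02,  1.00735334e-01, -9.16184096e+01])}
{'K': array([[371.93861123,   0.        , 274.06956826],
       [  0.        , 371.93861123, 207.77441909],
       [  0.        ,   0.        ,   1.        ]]), 'dist': array([-0.02849195,  0.        ,  0.        ,  0.        ,  0.        ]), 'hand_eye': array([[ 6.47102687e-04, -9.58978060e-01, -2.83479563e-01,
         7.73963805e-02],
       [ 9.99999780e-01,  6.62690824e-04,  4.09080042e-05,
        -5.21164747e-04],
       [ 1.48629427e-04, -2.83479527e-01,  9.58978277e-01,
        -1.61827248e-01],
       [ 0.00000000e+00,  0.00000000e+00,  0.00000000e+00,
         1.00000000e+00]])}
```

View pics/scene0.png

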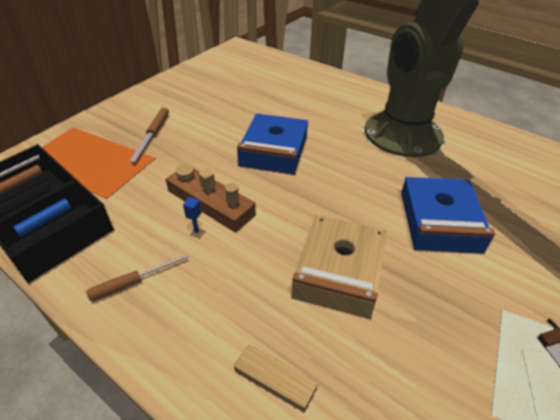

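View pics/top0.png

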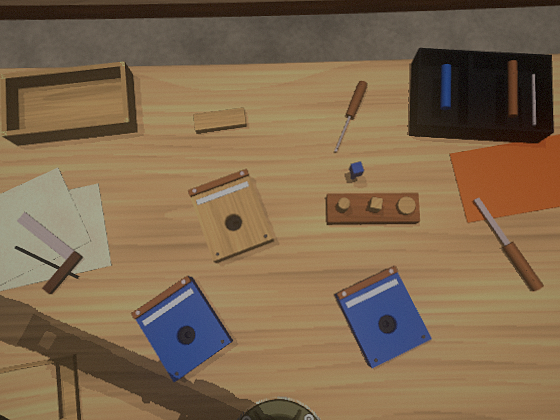

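The top view shows the beech jig, with its well at about (233,222). The rack is at (372,208): round head (343,205), square head (376,204), disc head (406,205). A blue look-alike pin stands near (355,170). The scene view agrees: square head at about (207,182), well at (344,246).

```bash
cat > h.py <<'E'
import numpy as np,cv2
from scipy.spatial.transform import Rotation as R
from cell import telemetry,cams,env
def cam(n,obs=None):
    c=cams.calibration(n)
    if n=="wrist":
        T=R.from_euler("xyz",obs["tool_rot"],degrees=True).as_matrix();H=c["hand_eye"]
        return c["K"],c["dist"],T@H[:3,:3],obs["tool_pos"]+T@H[:3,3]
    return c["K"],c["dist"],R.from_euler("xyz",c["rotation"],degrees=True).as_matrix(),c["origin"]
def ray(C,uv):
    K,d,M,o=C
    p=cv2.undistortPoints(np.array(uv,float).reshape(-1,1,2),K,d).reshape(-1,2)
    return o,np.c_[p,np.ones(len(p))]@M.T
def plane(C,uv,z):
    o,d=ray(C,uv); return o+d*((z-o[2])/d[:,2])[:,None]
def proj(C,P):
    K,d,M,o=C
    return cv2.projectPoints((np.array(P,float).reshape(-1,3)-o)@M,np.zeros(3),np.zeros(3),K,d)[0].reshape(-1,2)
def tri(C1,a,C2,b):
    o,d=ray(C1,a);p,e=ray(C2,b);d=d[0];e=e[0]
    s=np.linalg.lstsq(np.c_[d,-e],p-o,rcond=None)[0]
    return (o+s[0]*d+p+s[1]*e)/2,np.linalg.norm(o+s[0]*d-p-s[1]*e)
E
python3 - <<'E'
from h import *
t=cam("top");s=cam("scene")
print("sq,round,disc",plane(t,[(376,204),(343,205),(406,205)],.09).round(3))
print("well top",plane(t,[(233,222)],.052).round(3))
print("corners jig",plane(t,[(190,192),(247,172),(274,241),(217,263)],.052).round(3))
print("tri",tri(t,(233,222),s,(344,246)),tri(t,(376,204),s,(209,176)))
for n,b in(("top",(325,150,425,230)),("top",(180,160,280,270))):
    im=cv2.imread(f"pics/{n}0.png")[b[1]:b[3],b[0]:b[2]]
    cv2.imwrite(f"pics/c{b[0]}.png",cv2.resize(im,None,fx=5,fy=5,interpolation=2))
E
```

```text
sq,round,disc [[ 0.539 -0.241  0.09 ]
 [ 0.539 -0.165  0.09 ]
 [ 0.534 -0.31   0.09 ]]
well top [[0.513 0.092 0.052]]
corners jig [[ 0.589  0.194  0.052]
 [ 0.635  0.057  0.052]
 [ 0.465 -0.004  0.052]
 [ 0.417  0.13   0.052]]
tri (array([0.51267661, 0.09229017, 0.05307982]), np.float64(0.0008840319926828541)) (array([ 0.53914791, -0.24078873,  0.07986453]), np.float64(0.005723177087270546))
```

View pics/c325.png

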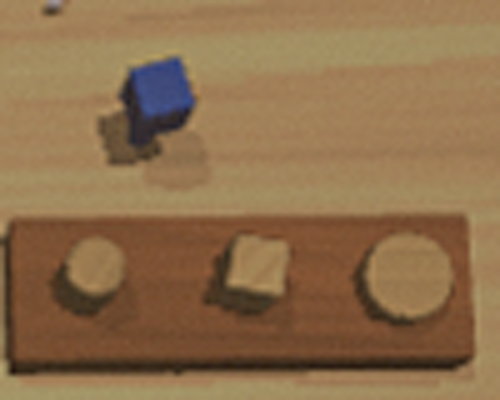

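The square head is the middle one, at crop (258,265), turned only a few degrees. Its neighbours lie along y, so the fingers must close along x (tool yaw about 90). I'll turn the tool first, then view from the wrist.

Request:
arm_command --series "0 0 0 0.1228 0;0 0 0 0.1228 0;0 0 0 0.1228 0;0 0 0 0.1228 0;0 0 0 0.1228 0;0 0 0 0.1228 0;0 0 0 0.1228 0;0 0 0 0.1228 0;0 0 0 0.1228 0;0 0 0 0 0" --squeeze 20

```text
time_s: 0.93
tool_pos: [0.2919, 0.5805, 0.222]
tool_rot: [-180.0, 0.1, 89.8]
force: [0.6, -0.5, -0.8]
grip_width: 0.087
grasp_force: 0.0
```

Request:
arm_command --series "-37.5 17 0 0 0;-37.5 17 0 0 0;-37.5 17 0 0 0;-37.5 17 0 0 0;-37.5 17 0 0 0;-37.5 17 0 0 0;-37.5 17 0 0 0;-37.5 17 0 0 0;-37.5 17 0 0 0;-37.5 17 0 0 0;-37.5 17 0 0 0;-37.5 17 0 0 0;-37.5 17 0 0 0;0 0 0 0 0;0 0 0 0 0;0 0 0 0 0"

```text
time_s: 2.27
tool_pos: [0.5125, 0.0938, 0.2223]
tool_rot: [-180.0, -0.0, 90.1]
force: [-0.2, 0.3, 0.4]
grip_width: 0.0871
grasp_force: 0.0
```

```bash
python3 - <<'E'
from h import *
o=telemetry.get_obs();im=cams.read_camera("wrist");cv2.imwrite("pics/w1.png",im)
print(o["tool_pos"],o["tool_rot"],o["joint_velocities"].round(2)); np.save("w1.npy",np.r_[o["tool_pos"],o["tool_rot"]])
E
```

```text
[0.51251044 0.09378305 0.22231908] [-1.79961140e+02 -3.30361385e-02  9.01095456e+01] [-1.28 -0.02 -1.56  0.2  -0.   -0.1  -0.58]
```

View pics/w1.png

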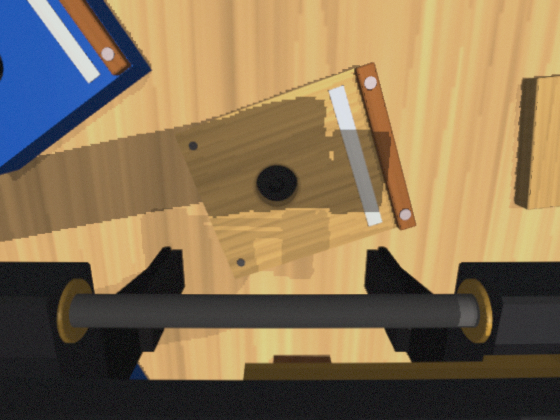

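The wrist view shows the well's dark mouth at (277,183) on the beech jig, whose strip runs from (365,75) to (405,225). I'll fit the rim now and head for the pin.

```bash
python3 - <<'E'
from h import *
v=np.load("w1.npy");C=cam("wrist",dict(tool_pos=v[:3],tool_rot=v[3:]))
g=cv2.cvtColor(cv2.imread("pics/w1.png"),6)
for th in(25,35,45,55):
    m=(g<th).astype(np.uint8);m[:140]=0;m[235:]=0;m[:,:230]=0;m[:,330:]=0
    c=max(cv2.findContours(m,0,1)[0],key=cv2.contourArea)
    P=plane(C,cv2.convexHull(c).reshape(-1,2),.052)
    A=np.c_[2*P[:,:2],np.ones(len(P))];s=np.linalg.lstsq(A,(P[:,:2]**2).sum(1),rcond=None)[0]
    r=np.sqrt(s[2]+s[0]**2+s[1]**2); print(th,s[:2].round(4),"r",r.round(4),cv2.fitEllipse(c)[0], (np.ptp(P,axis=0)).round(4))
print(plane(C,[(193,146),(240,262)],.052), plane(C,[(370,83),(405,214)],.064))
t=cam("top");g=cv2.cvtColor(cv2.imread("pics/top0.png"),6)
for th in(30,45,60):
    m=(g<th).astype(np.uint8);q=np.zeros_like(m);q[208:238,218:248]=m[208:238,218:248]
    c=max(cv2.findContours(q,0,1)[0],key=cv2.contourArea);e=cv2.fitEllipse(c);print("top",th,e,plane(t,[e[0]],.052).round(4))
E
```

```text
25 [0.5162 0.0959] r 0.0153 (279.91131591796875, 185.174072265625) [0.0302 0.0272 0.    ]
35 [0.5148 0.0966] r 0.0169 (276.44940185546875, 182.67987060546875) [0.0356 0.0318 0.    ]
45 [0.5148 0.0966] r 0.0173 (276.46502685546875, 182.73745727539062) [0.0357 0.0318 0.    ]
55 [0.5147 0.0964] r 0.0176 (276.46435546875, 182.6813201904297) [0.0366 0.0327 0.    ]
[[0.44037221 0.12993449 0.052     ]
 [0.47960415 0.01765211 0.052     ]] [[0.59107894 0.18333145 0.064     ]
 [0.63115965 0.07084414 0.064     ]]Traceback (most recent call last):
  File "<stdin>", line 14, in <module>
ValueError: max() iterable argument is empty
```

Request:
arm_command --series "-37 3 0 0 0;-37 3 0 0 0;-37 3 0 0 0;-37 3 0 0 0;-37 3 0 0 0;-37 3 0 0 0;-37 3 0 0 0;-37 3 0 0 0;-38 2 0 0 0;0 0 0 0 0;0 0 0 0 0;0 0 0 0 0"

```text
time_s: 3.32
tool_pos: [0.5394, -0.2386, 0.222]
tool_rot: [-180.0, -0.1, 90.2]
force: [-0.2, 0.0, -0.2]
grip_width: 0.087
grasp_force: 0.0
```

```bash
python3 - <<'E'
from h import *
o=telemetry.get_obs();im=cams.read_camera("wrist");cv2.imwrite("pics/w2.png",im)
print(o["tool_pos"],o["tool_rot"],o["joint_velocities"].round(2)); np.save("w2.npy",np.r_[o["tool_pos"],o["tool_rot"]])
E
```

```text
[ 0.53941298 -0.23856239  0.22201723] [-1.79962196e+02 -8.12813183e-02  9.01729439e+01] [-1.19 -0.65 -0.93  0.35 -0.05 -0.   -0.03]
```

View pics/w2.png

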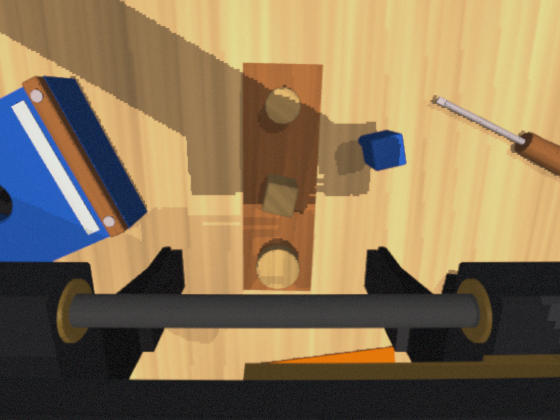

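The wrist view shows the square head at (281,196), between the round head (282,106) and the disc (278,267). The blue pin at (383,150) clears the fingers. I'll zoom in on the square head for its corners.

```bash
python3 - <<'E'
import cv2,numpy as np
im=cv2.imread("pics/w2.png")
a=cv2.resize(im[165:230,245:315],None,fx=8,fy=8,interpolation=2)
b=cv2.resize(cv2.imread("pics/w1.png")[155:210,245:310],None,fx=4,fy=4,interpolation=2)
b=np.clip(b.astype(float)*1.8,0,255).astype(np.uint8)
p=np.zeros((520,800,3),np.uint8);p[:520,:560]=np.clip(a*1.8,0,255)[:520];p[:b.shape[0],560:560+240]=b[:,:240];cv2.imwrite("pics/z.png",p)
E
```

```text
(no output)
```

View pics/z.png

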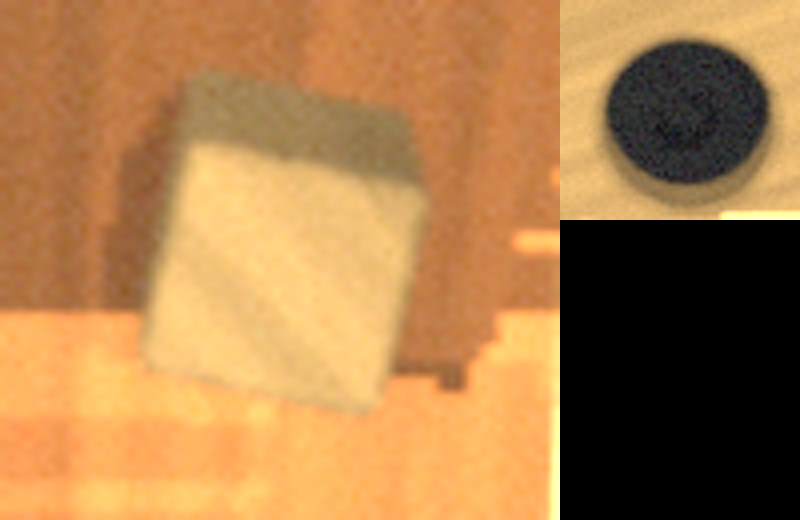

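The top-face corners of the square head in the crop are (187,143), (425,187), (375,412) and (147,365). The well rim spans x 605–770 and y 40–207 in the right inset.

```bash
python3 - <<'E'
from h import *
for n in("w1","w2"):
    v=np.load(n+".npy");C=cam("wrist",dict(tool_pos=v[:3],tool_rot=v[3:]))
    if n=="w1":
        P=plane(C,[(256.3,184),(297.5,184),(276.9,165),(276.9,206.8)],.052);print(P.round(4),P[:2].mean(0)[0],P[2:].mean(0)[1])
    else:
        c=np.array([(187,143),(425,187),(375,412),(147,365)])/8+[244.56,164.56]
        P=plane(C,c,.09);print(P.round(4),P.mean(0).round(4));d=np.diff(np.r_[P,P[:1]],axis=0)[:,:2]
        print(np.linalg.norm(d,axis=1).round(4),np.degrees(np.arctan2(d[:,1],d[:,0])).round(1))
        print("disc/round",plane(C,[(282,106)],.09).round(3),plane(C,[(278,267)],.064).round(3))
E
```

```text
[[0.4963 0.0954 0.052 ]
 [0.534  0.0956 0.052 ]
 [0.5151 0.113  0.052 ]
 [0.5153 0.0738 0.052 ]] 0.5151808289738186 0.09340371127621394
[[ 0.5345 -0.2268  0.09  ]
 [ 0.5587 -0.2312  0.09  ]
 [ 0.554  -0.2552  0.09  ]
 [ 0.5304 -0.2502  0.09  ]] [ 0.5444 -0.2408  0.09  ]
[0.0245 0.0244 0.0241 0.0238] [ -10.5 -101.   168.1   80. ]
disc/round [[ 0.545 -0.167  0.09 ]] [[ 0.543 -0.314  0.064]]
```

Head centre is (0.5444, -0.2408), which matches the midpoint of its neighbours. Its yaw is about -11°, and the sides measure about 24–25 mm, which is plausible for 26. The well centre is about (0.515, 0.0934). I'll align and descend in steps.

Request:
arm_command --series "-2.2 5 0 0 90;0 0 0 0.0965 90;0 0 0 0.0965 90;0 0 20 0 90;0 0 30 0 90;0 0 30 0 90;0 0 20 0 90;0 0 0 0 90;0 0 0 0 90"

```text
time_s: 4.12
tool_pos: [0.5439, -0.2413, 0.122]
tool_rot: [-179.9, -0.0, 79.1]
force: [0.5, -0.0, 2.1]
grip_width: 0.0562
grasp_force: 0.0
```

Request:
arm_command --series "0 0 15 0 90;0 0 20 0 90;0 0 20 0 90;0 0 14 0 90;0 0 0 0 90;0 0 0 0 90;0 0 0 0 150;0 0 0 0 200;0 0 0 0 255;0 0 0 0 255;0 0 0 0 255;0 0 0 0 255;0 0 0 0 255;0 0 0 0 255" --squeeze 20

```text
time_s: 5.28
tool_pos: [0.544, -0.243, 0.0538]
tool_rot: [180.0, -0.0, 78.9]
force: [0.6, 0.6, 1.9]
grip_width: 0.0261
grasp_force: 20.0
```

Gripped at 26.1 mm, and the tip is 53.8 mm below the TCP. I'll lift and turn back to yaw 90.

Request:
arm_command --series "0 0 -5 0 255;0 0 -10 0 255;0 0 -15 0 255;0 0 -20 0 255;0 0 -25 0 255;0 0 -25 0 255;0 0 -25 0 255;0 0 -5 0 255;0 0 0 -0.0965 255;0 0 0 -0.0965 255;0 0 0 0 255;0 0 0 0 255"

```text
time_s: 6.28
tool_pos: [0.5435, -0.2429, 0.1833]
tool_rot: [-180.0, -0.0, 89.8]
force: [0.7, 1.2, -1.1]
grip_width: 0.026
grasp_force: 20.0
```

Request:
arm_command --series "20 -2 0 0 255;36 -3 0 0 255;36 -3 0 0 255;36 -3 0 0 255;36 -3 0 0 255;36 -3 0 0 255;36 -3 0 0 255;36 -3 0 0 255;36 -3 0 0 255;27 -2.5 0 0 255;0 0 0 0 255;0 0 0 0 255;0 0 0 0 255;0 0 0 0 255;0 0 0 0 255"

```text
time_s: 7.53
tool_pos: [0.5156, 0.0904, 0.1835]
tool_rot: [-180.0, 0.0, 89.8]
force: [-0.4, -0.4, -0.3]
grip_width: 0.0256
grasp_force: 20.0
```

```bash
python3 - <<'E'
from h import *
o=telemetry.get_obs();print(o["tool_pos"],o["force"])
im=cams.read_camera("scene");cv2.imwrite("pics/s3.png",im)
s=cam("scene");p=o["tool_pos"];uv=proj(s,[p+[0,0,-.0538],p+[0,.002,-.0538],p+[0,0,-.004],[.515,.0934,.052]]);print(uv)
x,y=uv[0].astype(int);a=im[y-70:y+90,x-80:x+80];cv2.imwrite("pics/s3c.png",cv2.resize(a,(600,600),interpolation=2));print(x-80,y-70)
E
```

```text
[0.51556137 0.09035252 0.18352844] [-0.41389602 -0.39232177 -0.30022385]
[[347.50682463 218.92843746]
 [348.47686824 219.41015477]
 [351.41006851 198.73156343]
 [343.59639568 247.31736236]]
267 148
```

View pics/s3c.png

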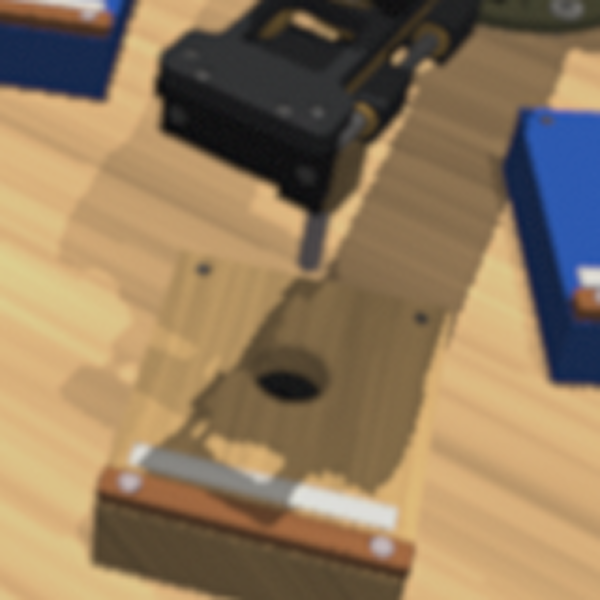

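The pin hangs upright, its tip at crop (310,268), over the well (290,375). That fits a pin about 2 mm toward +y of the TCP. I'll descend to just above the floor.

Request:
arm_command --series "1 -0.5 20 0 255;0 0 25 0 255;0 0 25 0 255;0 0 15 0 255;0 0 4 0 255;0 0 1 0 255;0 0 0 0 255;0 0 0 0 255;0 0 0 0 255"

```text
time_s: 8.33
tool_pos: [0.5159, 0.0931, 0.0949]
tool_rot: [179.9, -0.1, 90.0]
force: [-0.2, -0.4, -0.5]
grip_width: 0.0258
grasp_force: 20.0
```

Request:
arm_command --series "0 0 3 0 255;0 0 3 0 255;0 0 2 0 255;0 0 0 0 255;0 0 0 0 255;0 0 0 0 255"

```text
time_s: 8.83
tool_pos: [0.5149, 0.093, 0.0856]
tool_rot: [180.0, 0.0, 90.0]
force: [0.5, -0.1, -1.4]
grip_width: 0.026
grasp_force: 20.0
```

Request:
arm_command --series "0 0 0.5 0 255;0 0 0.5 0 255;0 0 0.5 0 255;0 0 0 0 255;0 0 0 0 255"

```text
time_s: 9.25
tool_pos: [0.5149, 0.093, 0.0841]
tool_rot: [180.0, -0.0, 90.0]
force: [0.6, -0.1, -0.2]
grip_width: 0.0258
grasp_force: 20.0
```

Request:
arm_command --series "0 0 0.4 0 255;0 0 0 0 255;0 0 0 0 255"

```text
time_s: 9.5
tool_pos: [0.515, 0.093, 0.0838]
tool_rot: [180.0, -0.0, 90.0]
force: [-0.1, -0.3, -0.0]
grip_width: 0.0258
grasp_force: 20.0
```

Request:
arm_command --series "0 0 0.4 0 255;0 0 0 0 255;0 0 0 0 255"

```text
time_s: 9.75
tool_pos: [0.5151, 0.093, 0.0837]
tool_rot: [180.0, -0.0, 90.0]
force: [-1.4, -0.5, 3.5]
grip_width: 0.0258
grasp_force: 20.0
```

Request:
arm_command --series "0 0 0.4 0 255;0 0 0 0 255;0 0 0 0 255"

```text
time_s: 10.0
tool_pos: [0.5151, 0.093, 0.0836]
tool_rot: [180.0, -0.0, 90.0]
force: [-3.3, -0.6, 7.3]
grip_width: 0.0258
grasp_force: 20.0
```

Contact is confirmed at TCP z = 0.0837 (about 10 N/mm), pressing 7 N. I'll grip firmer and work out spiral steps.

```bash
python3 - <<'E'
import numpy as np
p=2.5/(2*np.pi);th=0.;P=[(0,0)]
while p*th<8.6:
    th+=1.3/max(np.hypot(p*th,p),.9); P.append((p*th*np.cos(th),p*th*np.sin(th)))
P=np.round(P,1);D=np.diff(P,axis=0).round(1);print(len(D))
for i in range(0,len(D),4):print(i,P[min(i+4,len(D))],';'.join(f"{a:g} {b:g} 0 0 255" for a,b in D[i:i+4]))
E
```

```text
72
0 [ 0.1 -1.9] 0.1 0.6 0 0 255;-1.2 -0.3 0 0 255;0 -1.4 0 0 255;1.2 -0.8 0 0 255
4 [2.  1.9] 1.3 0.3 0 0 255;0.9 1 0 0 255;0.2 1.3 0 0 255;-0.5 1.2 0 0 255
8 [-2.7  2.2] -1 0.9 0 0 255;-1.3 0.3 0 0 255;-1.3 -0.2 0 0 255;-1.1 -0.7 0 0 255
12 [-3.  -2.6] -0.7 -1.1 0 0 255;-0.4 -1.3 0 0 255;0.2 -1.3 0 0 255;0.6 -1.1 0 0 255
16 [ 1.6 -4.2] 0.9 -1 0 0 255;1.1 -0.6 0 0 255;1.3 -0.2 0 0 255;1.3 0.2 0 0 255
20 [ 4.9 -0.5] 1.2 0.5 0 0 255;1 0.9 0 0 255;0.7 1.1 0 0 255;0.4 1.2 0 0 255
24 [3.3 4.3] 0.1 1.3 0 0 255;-0.3 1.3 0 0 255;-0.6 1.2 0 0 255;-0.8 1 0 0 255
28 [-1.6  5.5] -1.1 0.7 0 0 255;-1.2 0.5 0 0 255;-1.3 0.1 0 0 255;-1.3 -0.1 0 0 255
32 [-5.6  2.4] -1.3 -0.4 0 0 255;-1.1 -0.7 0 0 255;-0.9 -0.9 0 0 255;-0.7 -1.1 0 0 255
36 [-5.8 -2.7] -0.5 -1.3 0 0 255;-0.2 -1.3 0 0 255;0.1 -1.3 0 0 255;0.4 -1.2 0 0 255
40 [-2.2 -6.4] 0.6 -1.2 0 0 255;0.8 -1 0 0 255;1 -0.8 0 0 255;1.2 -0.7 0 0 255
44 [ 2.9 -6.4] 1.2 -0.3 0 0 255;1.3 -0.2 0 0 255;1.3 0.1 0 0 255;1.3 0.4 0 0 255
48 [ 6.7 -3. ] 1.1 0.5 0 0 255;1.1 0.8 0 0 255;0.9 1 0 0 255;0.7 1.1 0 0 255
52 [7.3 2. ] 0.5 1.2 0 0 255;0.3 1.2 0 0 255;0 1.4 0 0 255;-0.2 1.2 0 0 255
56 [4.6 6.4] -0.4 1.3 0 0 255;-0.6 1.1 0 0 255;-0.7 1.1 0 0 255;-1 0.9 0 0 255
60 [-0.2  8.1] -1.1 0.7 0 0 255;-1.2 0.6 0 0 255;-1.2 0.3 0 0 255;-1.3 0.1 0 0 255
64 [-5.1  6.6] -1.3 0 0 0 255;-1.3 -0.3 0 0 255;-1.2 -0.5 0 0 255;-1.1 -0.7 0 0 255
68 [-8.2  2.6] -1 -0.8 0 0 255;-0.9 -1 0 0 255;-0.7 -1.1 0 0 255;-0.5 -1.1 0 0 255
```

Request:
arm_command --series "0 0 0 0 255;0 0 0 0 255;0 0 0 0 255" --squeeze 60

```text
time_s: 10.25
tool_pos: [0.5151, 0.093, 0.0836]
tool_rot: [180.0, -0.0, 90.0]
force: [-1.3, -0.7, 6.1]
grip_width: 0.0256
grasp_force: 60.0
```

Request:
arm_command --series "0.1 0.6 0 0 255;-1.2 -0.3 0 0 255;0 -1.4 0 0 255;1.2 -0.8 0 0 255"

```text
time_s: 10.58
tool_pos: [0.5145, 0.0932, 0.0837]
tool_rot: [179.8, -0.0, 90.0]
force: [1.5, -0.5, 3.4]
grip_width: 0.0257
grasp_force: 60.0
```

Request:
arm_command --series "1.3 0.3 0 0 255;0.9 1 0 0 255;0.2 1.3 0 0 255;-0.5 1.2 0 0 255"

```text
time_s: 10.92
tool_pos: [0.5155, 0.0935, 0.0834]
tool_rot: [-179.8, 0.1, 90.0]
force: [-6.9, -3.7, 13.7]
grip_width: 0.0253
grasp_force: 60.0
```

Request:
arm_command --series "0 0 0 0 255;0 0 0 0 255"

```text
time_s: 11.08
tool_pos: [0.5154, 0.0936, 0.0834]
tool_rot: [-179.8, 0.1, 90.0]
force: [-5.3, -3.7, 12.6]
grip_width: 0.0258
grasp_force: 60.0
```

Friction is holding the tip back. I'll ease the preload and carry on.

Request:
arm_command --series "0 0 -0.4 0 255;0 0 -0.2 0 255;0 0 0 0 255"

```text
time_s: 11.33
tool_pos: [0.5153, 0.0936, 0.0835]
tool_rot: [-179.8, 0.1, 90.0]
force: [-3.6, -2.2, 8.3]
grip_width: 0.0253
grasp_force: 60.0
```

Request:
arm_command --series "0 0 -0.3 0 255;0 0 -0.2 0 255;0 0 0 0 255;0 0 0 0 255"

```text
time_s: 11.67
tool_pos: [0.5152, 0.0936, 0.0836]
tool_rot: [-179.8, 0.1, 90.0]
force: [-3.4, -3.2, 6.1]
grip_width: 0.0257
grasp_force: 60.0
```

Request:
arm_command --series "0 0 -0.5 0 255;0 0 0 0 255;0 0 0 0 255"

```text
time_s: 11.92
tool_pos: [0.5162, 0.095, 0.0839]
tool_rot: [-179.9, 0.0, 90.0]
force: [-0.1, -0.1, -0.3]
grip_width: 0.0255
grasp_force: 60.0
```

Request:
arm_command --series "0 0 -0.5 0 255;0 0 0 0 255;0 0 0 0 255"

```text
time_s: 12.17
tool_pos: [0.5167, 0.0953, 0.0848]
tool_rot: [-180.0, -0.0, 90.0]
force: [0.5, -0.1, -0.2]
grip_width: 0.0254
grasp_force: 60.0
```

Request:
arm_command --series "0 0 0.6 0 255;0 0 0.4 0 255;0 0 0.4 0 255;0 0 0 0 255;0 0 0 0 255"

```text
time_s: 12.58
tool_pos: [0.5168, 0.0951, 0.0838]
tool_rot: [180.0, -0.0, 90.0]
force: [-1.1, -0.3, 2.0]
grip_width: 0.0256
grasp_force: 60.0
```

Request:
arm_command --series "-1 0.9 0 0 255;-1.3 0.3 0 0 255;-1.3 -0.2 0 0 255;-1.1 -0.7 0 0 255"

```text
time_s: 12.92
tool_pos: [0.5178, 0.0903, 0.0837]
tool_rot: [179.9, -0.0, 90.0]
force: [-0.1, 0.4, -0.1]
grip_width: 0.0258
grasp_force: 60.0
```

Request:
arm_command --series "0 0 0.3 0 255;0 0 0 0 255"

```text
time_s: 13.08
tool_pos: [0.5176, 0.09, 0.0835]
tool_rot: [179.9, 0.0, 90.0]
force: [0.0, 0.5, 2.9]
grip_width: 0.0251
grasp_force: 60.0
```

Request:
arm_command --series "-0.7 -1.1 0 0 255;-0.4 -1.3 0 0 255;0.2 -1.3 0 0 255;0.6 -1.1 0 0 255"

```text
time_s: 13.42
tool_pos: [0.5123, 0.0892, 0.083]
tool_rot: [180.0, 0.1, 90.0]
force: [1.3, -1.8, -1.0]
grip_width: 0.0258
grasp_force: 60.0
```

Request:
arm_command --series "0 0 0.4 0 255;0 0 0 0 255;0 0 0 0 255"

```text
time_s: 13.67
tool_pos: [0.5125, 0.0894, 0.083]
tool_rot: [180.0, 0.0, 90.0]
force: [1.6, -1.9, 1.4]
grip_width: 0.0253
grasp_force: 60.0
```

Dropped about 0.6 mm below floor level, with a side force toward (+x, -y), so this may be the hole's edge. I'll follow that force.

Request:
arm_command --series "-0.5 0.4 0.3 0 255;-0.5 0.4 0 0 255;0 0 0 0 255;0 0 0 0 255"

```text
time_s: 14.0
tool_pos: [0.5131, 0.0892, 0.0826]
tool_rot: [-180.0, -0.0, 90.0]
force: [-0.7, -1.2, 1.3]
grip_width: 0.0256
grasp_force: 60.0
```

Request:
arm_command --series "-0.8 -0.2 0.4 0 255;0 0 0.3 0 255;0 0 0 0 255;0 0 0 0 255"

```text
time_s: 14.33
tool_pos: [0.5132, 0.0886, 0.0821]
tool_rot: [180.0, -0.0, 90.0]
force: [0.5, -0.0, 2.4]
grip_width: 0.0252
grasp_force: 60.0
```

Request:
arm_command --series "-0.6 0 0.4 0 255;-0.2 0 0 0 255;0 0 0 0 255;0 0 0 0 255"

```text
time_s: 14.67
tool_pos: [0.5133, 0.0879, 0.0817]
tool_rot: [179.9, -0.0, 90.0]
force: [2.1, 1.0, 1.7]
grip_width: 0.0257
grasp_force: 60.0
```

Request:
arm_command --series "-0.6 0 0.2 0 255;-0.2 0 0 0 255;0 0 0 0 255;0 0 0 0 255"

```text
time_s: 15.0
tool_pos: [0.5133, 0.087, 0.0813]
tool_rot: [179.9, -0.0, 90.0]
force: [3.3, 2.6, 0.3]
grip_width: 0.0253
grasp_force: 60.0
```

Now 2.4 mm below the floor, so it is the hole. I'll centre it by the side forces and sink.

Request:
arm_command --series "0.2 0.6 0.3 0 255;0 0.4 0.3 0 255;0 0 0 0 255;0 0 0 0 255"

```text
time_s: 15.33
tool_pos: [0.5138, 0.0868, 0.0806]
tool_rot: [-180.0, -0.0, 90.0]
force: [3.0, 2.8, -0.1]
grip_width: 0.0256
grasp_force: 60.0
```

Request:
arm_command --series "0.3 0.6 0.5 0 255;0.3 0.3 0.5 0 255;0 0 0 0 255;0 0 0 0 255"

```text
time_s: 15.67
tool_pos: [0.5141, 0.087, 0.0792]
tool_rot: [-179.9, 0.0, 90.0]
force: [2.3, 0.8, -0.4]
grip_width: 0.0257
grasp_force: 60.0
```

Request:
arm_command --series "0.1 0.3 0.7 0 255;0 0.3 0.7 0 255;0 0 0.8 0 255;0 0 0.8 0 255;0 0 0 0 255"

```text
time_s: 16.08
tool_pos: [0.5148, 0.0872, 0.0762]
tool_rot: [-179.9, 0.0, 90.0]
force: [-1.5, -0.2, 0.0]
grip_width: 0.0258
grasp_force: 60.0
```

Request:
arm_command --series "0 -0.2 1 0 255;0 0 1 0 255;0 0 1 0 255;0 0 1 0 255;0 0 0 0 255;0 0 0 0 255"

```text
time_s: 16.58
tool_pos: [0.5151, 0.0875, 0.0726]
tool_rot: [-180.0, -0.0, 90.0]
force: [-0.6, -0.1, -0.4]
grip_width: 0.026
grasp_force: 60.0
```

Request:
arm_command --series "0 0 1 0 255;0 0 1 0 255;0 0 1 0 255;0 0 1 0 255;0 0 0 0 255;0 0 0 0 255"

```text
time_s: 17.08
tool_pos: [0.5151, 0.0875, 0.0686]
tool_rot: [-180.0, 0.0, 90.0]
force: [0.2, 1.2, -1.1]
grip_width: 0.0256
grasp_force: 60.0
```

Request:
arm_command --series "0.2 0 1 0 255;0 0 1 0 255;0 0 1 0 255;0 0 0.8 0 255;0 0 0 0 255;0 0 0 0 255"

```text
time_s: 17.58
tool_pos: [0.5151, 0.0877, 0.0648]
tool_rot: [-180.0, -0.0, 90.0]
force: [-0.4, -0.8, -2.0]
grip_width: 0.0257
grasp_force: 60.0
```

Request:
arm_command --series "0 0 0.5 0 255;0 0 0.3 0 255;0 0 0 0 255;0 0 0 0 255"

```text
time_s: 17.92
tool_pos: [0.5152, 0.0877, 0.0641]
tool_rot: [180.0, -0.0, 90.0]
force: [-0.3, 0.1, -0.7]
grip_width: 0.0253
grasp_force: 60.0
```

Request:
arm_command --series "0 0 0.4 0 255;0 0 0 0 255;0 0 0 0 255"

```text
time_s: 18.17
tool_pos: [0.5153, 0.0878, 0.0638]
tool_rot: [180.0, -0.0, 90.0]
force: [-0.3, 0.8, 1.3]
grip_width: 0.0257
grasp_force: 60.0
```

Request:
arm_command --series "0 0 0.3 0 255;0 0 0 0 255;0 0 0 0 255"

```text
time_s: 18.42
tool_pos: [0.5153, 0.0877, 0.0637]
tool_rot: [180.0, -0.0, 90.0]
force: [-1.5, 0.5, 4.5]
grip_width: 0.0255
grasp_force: 60.0
```

Request:
arm_command --series "0 0 0 0 255;0 0 -0.2 0 150;0 0 0 0 120;0 0 0 0 90;0 0 0 0 60;0 0 0 0 60;0 0 0 0 60;0 0 0 0 60"

```text
time_s: 19.08
tool_pos: [0.5152, 0.0877, 0.0635]
tool_rot: [180.0, -0.0, 90.0]
force: [0.7, 0.3, 0.9]
grip_width: 0.0624
grasp_force: 0.0
```

The pin bottomed at 4.5 N, exactly 20 mm below the floor, and is released. Next I'll rise clear and check.

Request:
arm_command --series "0 0 -5 0 60;0 0 -15 0 60;0 0 -25 0 60;0 0 -30 0 60;0 0 -30 0 60;0 0 -30 0 60;0 0 -25 0 60;0 0 0 0 60;0 0 0 0 60;0 0 0 0 60"

```text
time_s: 19.92
tool_pos: [0.5147, 0.0876, 0.2231]
tool_rot: [-180.0, -0.0, 90.0]
force: [-0.4, 0.4, -0.2]
grip_width: 0.0669
grasp_force: 0.0
```

```bash
python3 - <<'E'
from h import *
o=telemetry.get_obs();print(o["tool_pos"])
a=cams.read_camera("wrist");b=cams.read_camera("top")
p=np.zeros((420,800,3),np.uint8);p[:,:400]=a[:,100:500];p[:,400:]=cv2.resize(b[110:278,180:340],(400,420));cv2.imwrite("pics/fin.png",p)
E
```

```text
[0.5147439  0.08762735 0.22310441]
```

View pics/fin.png

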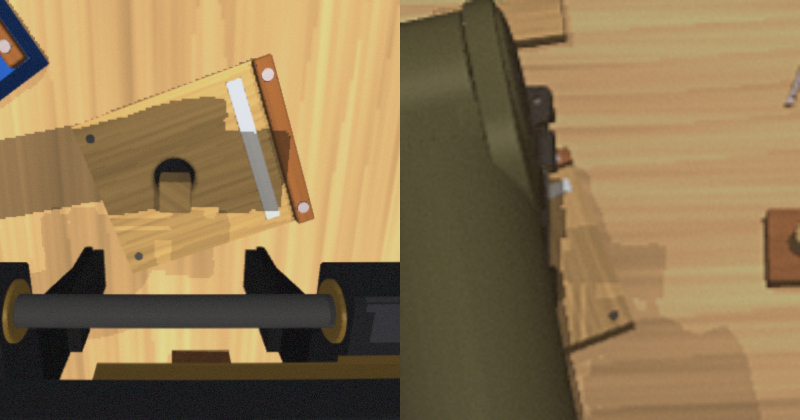

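The wrist view shows the head standing upright in the well at (175,192), square to the view, with the gripper clear of it. I'll hand in.

```bash
python3 -c "
from cell import env
print(env.sign_off())"
```

```text
the job is handed in; nothing more can be done
None
```

The stop pin is in the blind hole, pushed to the bottom (tip about 20 mm below the well's floor by arm height) and released upright; the highest contact force I read was about 14 N, and the job is handed in at about 20 s, with no verdict returned.

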